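# Clamp a die-cast box in the bench fixture

### The job

Slide the small aluminium box along the fixture plate, without lifting or tipping it, until it sits squarely against both the end stop and the side fence with no gap left; nudge it home gently. Then push the toggle clamp's handle over, past its over-centre point and fully home, so that the clamp locks with its rubber pad pressing on the box; do not force the handle once it is home, and leave the screwdriver, the spool and the red parts bin where they are.

Things in the scene. Friction and masses are not known exactly. Their poses are not given: they have to be found in the camera images.
- fixture: Fixed plywood plate with stops and a steel toggle clamp. Origin on the table below the clamp arm's pivot, z up; x runs from the box side to the handle side. Plate x -155 to +71, y -50 to +66 mm, top at z = 12. Clamp foot and cheeks: x 0 to 55, y -23 to +23. Arm with pad starts raised: x -30 to +8, y -10 to +10, z 50 to 115; locked, it lies along -x with its pad at x = -50, y = 0.
- end_stop (a point): Middle of the end stop's face: steel block 44 mm wide in y, top 32 mm above the table; the face looks along -x. Axes as the fixture's; the point is at fixture x = -14, y = 0, z = 22 mm. The box's short end goes against it, so that the box's centre is home at fixture x = -49, y = 0 mm.
- side_fence (a point): Middle of the side fence's face: steel bar 110 mm long along x, top 28 mm above the table; the face looks along +y. Axes as the fixture's; the point is at fixture x = -85, y = -25, z = 20 mm. A long side of the box goes against it.
- box: Loose die-cast aluminium box, 70 (x) x 50 (y) x 30 mm high, about 0.18 kg, flat on the fixture plate away from both stops and slightly askew. Origin at the centre of its underside; its x axis is the long side.
- handle_grip (a point): Inside the handle's black rubber grip (bar 84 x 22 x 16 mm thick), mid-width and mid-thickness, 88 mm from the handle's hinge, 24 mm short of its free end. Axes: x along the handle to its free end, z out of the pressing face, y across (parallel to the fixture's). Starts about upright (x up, z towards the box side), about 139 mm above the table, at fixture x = 18 mm.
- clamp_handle (a joint): Handle angle, rad: 0 open, about 1.45 at dead centre, 1.59 at the hard stop (locked). The hinge is at fixture x = 34 mm, 52 mm above the table. Pushing on the z face turns the handle over and down away from the box until level, its grip point 61 mm above the table. Near the end the pad meets the box: the push rises to 3 to 5 N, drops past dead centre, then meets the stop.
- clamp_pad: Round rubber pad, 16 mm diameter, on the clamp arm's sprung spindle (6 N per mm; about 2.6 mm compressed, 15 N, when locked on the box). Origin at the centre of its pressing face; its z axis points back into the spindle.
- spool: Bystander: grey spool, 56 mm diameter, 38 mm high, standing. Origin at the centre of its underside.
- driver: Bystander: yellow-handled screwdriver, 160 mm long, lying along its x axis.
- bin: Bystander: red open parts bin 100 x 85 x 50 mm. Origin at the centre of its underside.
Things that resemble listed ones, but are neither listed nor needed, are in the scene too. What is shaped like the box but brown or green is not meant.

How it is judged:
On the way, in this order (a step that is already met when the one before it is completed fails the run):
1. the box sits squarely against the end stop and the side fence, with the clamp still open (x of box in the frame of fixture above -0.051 m and y of box in the frame of fixture below 0.002 m and angle between the x axis of box and the x axis of fixture, either way round below 0.04 rad and value of joint clamp_handle below 0.6 rad), for 0.2 s.
2. the clamp is locked on the box (value of joint clamp_handle above 1.54 rad and contact force between clamp_pad and box above 8 N), for 0.2 s.
At the end, for the whole second after the job is handed in: The box lies flat within 2 mm of full contact with both the end stop and the side fence (as measured at its centre) and within 0.04 rad of square, at rest; the clamp handle is past dead centre and at its stop (joint above 1.54 rad), and the pad presses on the box with more than 8 N (all of step 2 and x of box in the frame of fixture above -0.051 m and y of box in the frame of fixture below 0.002 m and angle between the x axis of box and the x axis of fixture, either way round below 0.04 rad and z of box in the frame of fixture below 0.015 m and linear speed of box below 0.01 m/s); the robot touches nothing.
It fails at once if the box is lifted off the plate or tipped (z of box in the frame of fixture above 0.02 m or angle between box's own z axis and vertical above 0.2 rad).
It fails at once if the fingers push the box with more than 60 N (contact force between the fingers and box above 60 N).
It fails at once if the fingers press on the fixture or its clamp with more than 60 N (contact force between the fingers and fixture above 60 N).
It fails at once if a bystander is moved more than 15 mm (distance of any of spool, driver, bin from where it was at the start of the episode above 0.015 m).
It also fails if it takes over 64 s, if anything falls off the work surface, if the arm or the gripper's body presses on something with over 40 N, if the wrist force passes 120 N, or if a joint passes its speed limit or range.

### The arm

A 6-joint arm with a two-finger parallel gripper is mounted at the origin on the work surface. World frame = base frame: x ahead of the robot, y to its left, z up, the work surface at z = 0. Lengths are in m, angles in rad, forces in N, time in s.
With the tool pointing down it reaches from about 0.3 to 0.75 m from the base axis. Payload 8.5 kg.
Tool frame: the origin (TCP) lies midway between the tips of the shut fingers; the grasp point (between the pads) lies 19 mm behind it; z points along the fingers, y is the line along which they close (so a half turn about z gives the same grasp; the last joint's range is limited). The gripper opens to 85 mm and grips with 20 to 120 N. Pads are 22 mm wide; open, the fingers measure 114 mm over their backs; the gripper's body (76 mm by 85 mm) begins 54 mm behind the grasp point. The pads swing forward as they close: fully open they stand 13 mm farther back than shut.
Start: joints at [-1.564, 0.381, 1.297, -0, 1.464, -0.215], TCP at [0.121, -0.537, 0.231] pointing down, gripper open.
Joint ranges: [-3.11, 3.11], [-0.89, 2.33], [0.22, 2.48], [-1.42, 4.56], [0.17, 2.85], [-2.88, 2.88]. Speed limits (rad/s): [2.39, 2.39, 3.14, 3.14, 3.14, 3.14].

### API

Orientations are given as a rotation vector (axis times angle).
In Python, from workcell import manip, planner, eyes, sensors gives the robot as it stands. Calls block until the motion is done:
- manip.reach(position, orientation): joint-space move of the TCP to a pose.
- manip.move_straight(position, ori=None, velocity=0.15, contact_N=None): straight line of the TCP; ori=None keeps the orientation; velocity is the mean speed in m/s. With contact_N (N) it stops when the force on the tool has changed by that much, and returns True; else False.
- manip.set_joints(angles): joint-space move.
- manip.set_gripper(opening, effort=None): opening from 0.0 (shut) to 1.0 (fully open); effort is the grip in N (None keeps the last); returns when the fingers have stopped.
- manip.hold(seconds).
- planner.inverse_kinematics(position, orientation): joint angles nearest the present ones, or None.
- eyes.snapshot(name): name is "scene" or "top"; returns a dict with "color" (480x640x3 uint8, red, green, blue), "z_map" (480x640 float32, m along the optical axis (not along the pixel's ray), 0 where there is no reading), "camera_matrix" (3x3 intrinsics, pixels), "world_to_cam" (4x4, takes a point from world to camera coordinates). Camera axes: x right, y down, z forward; pixel columns grow to the right and rows downward; lengths in m; the calibration is good to about 2 mm. A picture is of the moment at which its call begins.
A pose or a line that the arm cannot do raises manip.PlanningError and nothing moves.
- manip.sign_off(): hands the job in; it is judged then, once.
Readings, each from a call of its own:
- sensors.read_clock(): time.
- sensors.read_joint_positions(): joint angles.
- sensors.read_dq(): joint speeds.
- sensors.read_joint_efforts(): joint torques, N m.
- sensors.read_position(): TCP position.
- sensors.read_eef_rot(): TCP orientation.
- sensors.read_ft_force(): force on the tool from outside, world axes, zero at the start.
- sensors.read_ft_torque(): the same for the moment, N m.
- sensors.read_grip_width(): opening from 0.0 (shut) to 1.0 (fully open).
- sensors.read_grip_force(): force on a finger pad.
Only numpy, scipy, OpenCV 4.12 (cv2) and the standard library are available. Lean on these libraries where they do the work, as an engineer would, in place of code of your own. Each camera call takes 0.05 s, during which the arm holds its last target. There are 200 camera calls.

## Working session

There is one attempt and no reset: what is moved stays moved. The work goes in short steps, each a Python script; the robot and the scene stay as the last script left them, time stands still between calls to the robot, and variables do not carry over. Pictures are saved under pics/ and viewed, at most 10 in all, crops included, and the job is handed in when it is done.

```bash
mkdir -p pics; ls; python3 - <<'E'
from workcell import eyes
import cv2,numpy as np
for n in("scene","top"):
    s=eyes.snapshot(n); cv2.imwrite(f"pics/{n}0.png",s["color"][:,:,::-1]); np.savez(f"{n}0.npz",**s)
    print(n,s["camera_matrix"].round(1).tolist(),s["world_to_cam"].round(3).tolist())
E
```

```text
pics
scene [[616.5, 0.0, 322.8], [0.0, 616.5, 238.8], [0.0, 0.0, 1.0]] [[-0.649, 0.761, 0.014, 0.383], [0.408, 0.363, -0.838, -0.129], [-0.643, -0.538, -0.546, 1.59], [0.0, 0.0, 0.0, 1.0]]
top [[472.5, 0.0, 312.1], [0.0, 472.5, 235.8], [0.0, 0.0, 1.0]] [[-0.012, -1.0, -0.019, -0.026], [-0.987, 0.015, -0.161, 0.572], [0.161, 0.017, -0.987, 0.956], [0.0, 0.0, 0.0, 1.0]]
```

View pics/scene0.png

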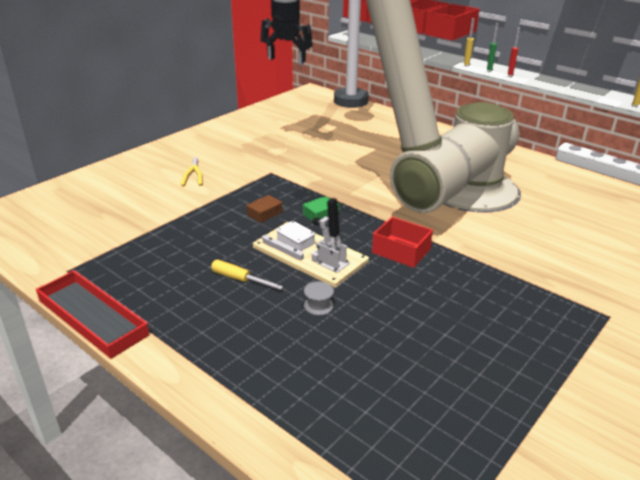

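View pics/top0.png

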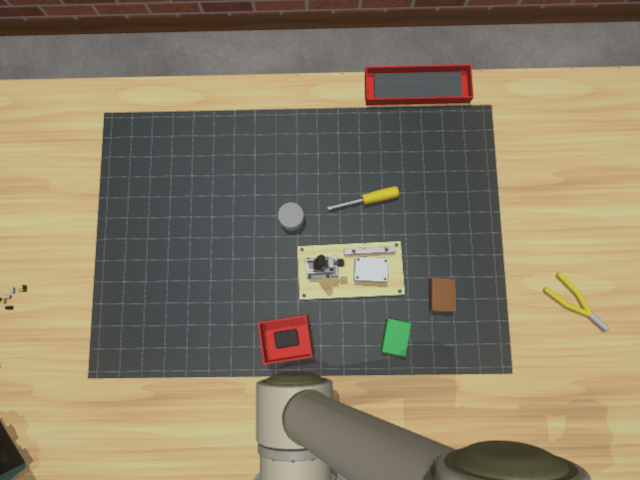

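The top view shows the plate at about px (298–404, 243–299). The box is at (371, 270), the fence above it at (370, 251), and the clamp with its black handle at (322, 265). Fixture +x therefore points along world +y, and fixture +y along world −x. The driver is at (365, 200), the spool at (291, 216) and the bin at (286, 340).

```bash
cat >h.py <<'E'
import cv2,numpy as np
from workcell import eyes
def ray(s,uv,z):
    K,T=s["camera_matrix"],s["world_to_cam"];R,t=T[:3,:3],T[:3,3]
    c=-R.T@t; uv=np.atleast_2d(uv).astype(float)
    d=(R.T@np.linalg.inv(K)@np.c_[uv,np.ones(len(uv))].T).T
    return (c+d*((z-c[2])/d[:,2])[:,None])[:,:2]
def cloud(s):
    K,T=s["camera_matrix"],s["world_to_cam"];z=s["z_map"];v,u=np.mgrid[:480,:640]
    p=np.stack([(u-K[0,2])/K[0,0]*z,(v-K[1,2])/K[1,1]*z,z],-1)
    return (p-T[:3,3])@T[:3,:3]
def rect(s,mask,z):
    c=max(cv2.findContours(mask.astype(np.uint8),0,1)[0],key=cv2.contourArea)
    p=ray(s,c.reshape(-1,2),z)
    (cx,cy),(a,b),t=cv2.minAreaRect((p*1000).astype(np.float32))
    return np.array([cx,cy]),(a,b),t
def fix(s):
    """fixture origin (m) and angle of its x axis"""
    h=cv2.cvtColor(s["color"],cv2.COLOR_RGB2HSV); m=np.zeros((480,640),np.uint8)
    w=cv2.inRange(h,(15,30,120),(40,255,255)); m[232:310,285:418]=w[232:310,285:418]
    m=cv2.morphologyEx(m,cv2.MORPH_CLOSE,np.ones((5,5)))
    return rect(s,m,.012)
def box(s):
    h=cv2.cvtColor(s["color"],cv2.COLOR_RGB2HSV); m=np.zeros((480,640),np.uint8)
    w=cv2.inRange(h,(0,0,150),(180,45,255)); m[256:296,347:400]=w[256:296,347:400]
    return rect(s,m,.042)
E
python3 - <<'E'
from h import *
s=dict(np.load("top0.npz"))
print(fix(s),box(s))
P=cloud(s)
for n,(u,v) in dict(box=(371,270),fence=(370,251),plate=(390,292),grip=(320,261)).items(): print(n,P[v,u].round(4))
c=s["color"][225:315,280:420,::-1]; cv2.imwrite("pics/c0.png",cv2.resize(c,None,fx=5.7,fy=5.7,interpolation=cv2.INTER_CUBIC))
E
```

```text
(array([ 501.14755249, -114.80751038]), (117.76432037353516, 227.88072204589844), 1.9754531383514404) (array([ 500.00015259, -156.98342896]), (71.48406219482422, 50.74972915649414), 85.84767150878906)
box [ 0.4973 -0.1569  0.0427]
fence [ 0.5396 -0.1578  0.0265]
plate [ 0.4521 -0.199   0.0143]
grip [ 0.5046 -0.0504  0.1648]
```

View pics/c0.png

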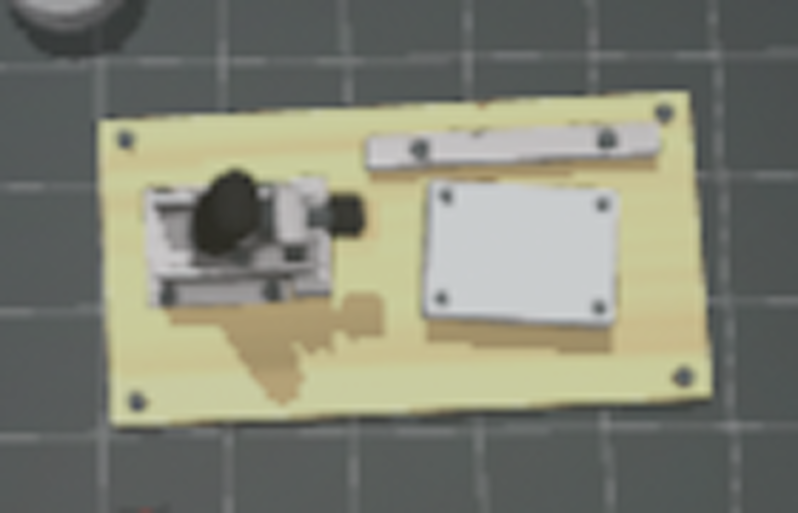

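The plate and box rectangles match their known sizes. From these the box sits at about fixture (−84, +10.6) mm, rotated −6°. I'll push it to the fence first, then along to the stop.

```bash
cat >r.py <<'E'
from h import *
from workcell import manip,planner,sensors
from scipy.spatial.transform import Rotation as Ro
A=np.radians(91.975); EX=np.array([np.cos(A),np.sin(A),0]); EY=np.array([-EX[1],EX[0],0]); O=np.array([.5077,-.0726,0])
W=lambda x,y,z: O+(x*EX+y*EY)/1000+np.array([0,0,z/1000])
def down(y): return Ro.from_matrix(np.c_[np.cross(y,[0,0,-1]),y,[0,0,-1]]).as_rotvec()
def near(y): # of the two equal wrist turns, the one nearest zero on joint 6
    p=W(-90,60,100); return min((down(y),down(-y)),key=lambda r:abs(planner.inverse_kinematics(p,r)[5]) if planner.inverse_kinematics(p,r) is not None else 9)
def inF(p): d=np.asarray(p)-O; return np.array([d@EX,d@EY,p[2]]).round(4)*1000
def boxF(s): c,sz,t=box(s); return inF([*c/1000,0])[:2],np.round(sz,1),round((t if sz[0]>sz[1] else t+90)-91.975,1)
def state(m): print(m,"t",round(sensors.read_clock(),1),"F",inF(sensors.read_position()),"f",np.round(sensors.read_ft_force(),1))
E
python3 - <<'E'
from r import *
ry,rx=near(EX),near(EY); print(ry,rx,[np.round(planner.inverse_kinematics(W(-90,60,100),r),2) for r in(ry,rx)])
manip.set_gripper(0.0)
manip.reach(W(-82,64,110),ry); state("above")
manip.move_straight(W(-82,64,21),velocity=.1); state("down")
print(manip.move_straight(W(-82,25,21),velocity=.02,contact_N=7)); state("pushed")
E
```

```text
[3.14112606 0.05414307 0.        ] [2.18282661 2.25939647 0.        ] [array([-0.6 ,  0.41,  1.69,  0.  ,  1.04,  0.94]), array([-0.6 ,  0.41,  1.69, -0.  ,  1.04, -0.63])]
above t 2.7 F [-82.8  64.  110.2] f [-0.4 -1.2 -0. ]
down t 3.8 F [-82.2  63.7  21.4] f [-0.   0.1 -0.5]
True
pushed t 5.0 F [-82.   37.9  20.7] f [-0.6 -0.8  0.2]
```

```bash
python3 - <<'E'
from r import *
print(manip.move_straight(W(-82,25,21),velocity=.01,contact_N=10)); state("push2")
manip.move_straight(W(-82,60,21),velocity=.08)
manip.move_straight(W(-110,60,70),velocity=.15); state("up")
s=eyes.snapshot("top"); np.savez("top1.npz",**s); print(boxF(s))
c=s["color"][225:315,280:420,::-1]; cv2.imwrite("pics/c1.png",cv2.resize(c,None,fx=5.7,fy=5.7,interpolation=cv2.INTER_CUBIC))
E
```

```text
True
push2 t 5.5 F [-81.6  37.7  20.2] f [-0.3  0.2  0.8]
up t 6.5 F [-109.7   60.1   69.6] f [-0.2 -0.  -0. ]
(array([-97.7,  27.8]), array([ 31., 113.]), 53.3)
```

View pics/c1.png

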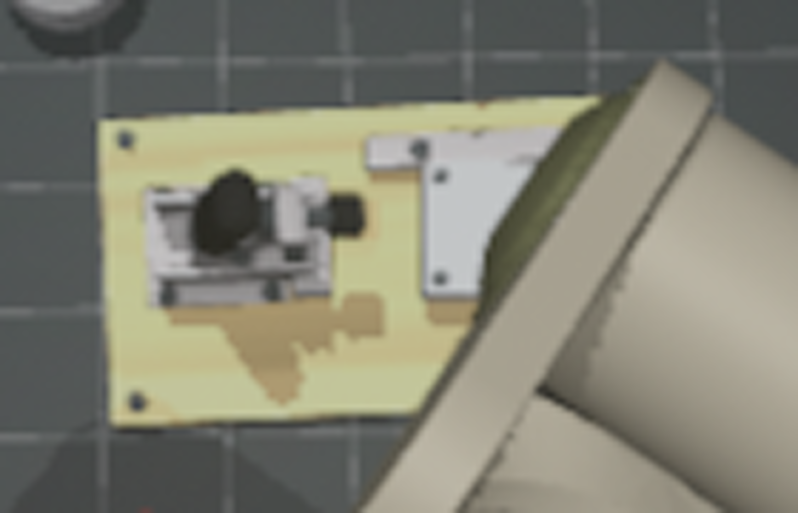

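The box's visible left edge now meets the fence, at crop (425, 170–295), and looks square. Next is the push along to the end stop.

```bash
python3 - <<'E'
from r import *
rx=near(EY)
manip.reach(W(-148,2,75),rx)
manip.move_straight(W(-148,2,21),velocity=.1); state("down")
print(manip.move_straight(W(-105,2,21),velocity=.03,contact_N=8)); state("a")
print(manip.move_straight(W(-85,2,21),velocity=.02,contact_N=8)); state("b")
E
```

```text
down t 8.6 F [-148.2    1.8   21.4] f [ 0.1 -0.7  0.3]
False
a t 10.2 F [-105.     2.1   21. ] f [-0.4 -0.7  0.1]
True
b t 10.8 F [-95.    1.8  21.1] f [ 0.3 -2.7  1.4]
```

```bash
python3 - <<'E'
from r import *
manip.move_straight(W(-125,2,21),velocity=.08)
manip.move_straight(W(-125,2,90),velocity=.15)
manip.reach(W(-150,95,200),near(EX)); state("away")
s=eyes.snapshot("top"); np.savez("top2.npz",**s)
c=s["color"][225:315,280:420,::-1]; a=cv2.resize(c,(700,300),interpolation=cv2.INTER_CUBIC)
c=eyes.snapshot("scene")["color"][205:285,240:380,::-1]; b=cv2.resize(c,(700,300),interpolation=cv2.INTER_CUBIC)
cv2.imwrite("pics/c2.png",np.vstack([a,b]))
E
```

```text
away t 13.2 F [-149.9   95.   199.3] f [-0.   0.3  0.2]
```

View pics/c2.png

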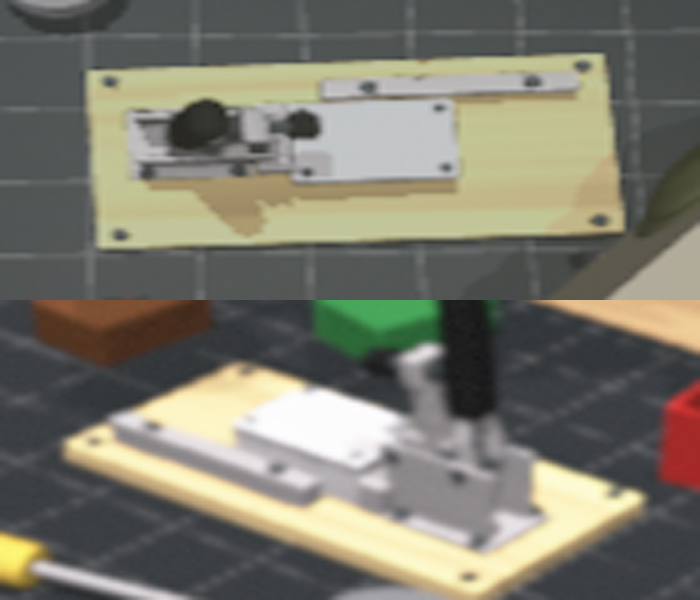

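The box appears seated against the stop and fence (top row, right end at crop x≈457). I'll measure its corners to confirm.

```bash
python3 - <<'E'
from r import *
s=dict(np.load("top2.npz"))
for sx,z,pts in((s,.042,[(458,177),(292,183),(456,99)]),(s,.028,[(322,98),(579,89)])):
    for x,y in pts: print(inF([*ray(s,(280+x/5,225+y*.3),z)[0],0])[:2])
h=cv2.cvtColor(s["color"],cv2.COLOR_RGB2HSV); m=cv2.inRange(h,(0,0,150),(180,45,255))
# near edge of the box, column by column
e=[(u,np.nonzero(m[262:290,u])[0].max()+262.5) for u in range(344,369)]
f=ray(s,e,.042); f=np.array([inF([*p,0])[:2] for p in f]); print(np.polyfit(f[:,0],f[:,1],1).round(4), f[:,1].mean().round(2))
E
```

```text
[-84.1  30.2]
[-14.6  30.6]
[-86.6 -19. ]
[-31.  -24.1]
[-141.1  -24.5]
[7.90000e-03 2.91492e+01] 28.74
```

The near edge is at y≈29 against an expected 25, so there may be a gap at the fence. I'll nudge toward the fence again.

```bash
python3 - <<'E'
from r import *
manip.reach(W(-70,75,100),near(EX)); manip.move_straight(W(-70,58,21),velocity=.12); state("d")
for k in range(2):
    print(manip.move_straight(W(-70,28,21),velocity=.015,contact_N=15)); state("p")
manip.move_straight(W(-72,58,21),velocity=.1)
manip.move_straight(W(-100,80,110),velocity=.15)
manip.reach(W(-150,95,200),near(EX)); state("away")
s=eyes.snapshot("top"); np.savez("top3.npz",**s)
h=cv2.cvtColor(s["color"],cv2.COLOR_RGB2HSV); m=cv2.inRange(h,(0,0,150),(180,45,255))
e=[(u,np.nonzero(m[262:290,u])[0].max()+262.5) for u in range(344,369)]
f=ray(s,e,.042); f=np.array([inF([*p,0])[:2] for p in f]); print(np.polyfit(f[:,0],f[:,1],1).round(4), f[:,1].mean().round(2))
c=s["color"][235:295,330:410,::-1]; cv2.imwrite("pics/c3.png",cv2.resize(c,None,fx=10,fy=10,interpolation=cv2.INTER_CUBIC))
E
```

```text
d t 14.7 F [-70.5  57.7  21.7] f [-0.3 -0.5  1.1]
True
p t 16.2 F [-70.   35.3  20.7] f [-0.6 -0.9  0.3]
True
p t 16.5 F [-69.5  35.3  20.3] f [ 0.3 -0.2  0.5]
away t 18.1 F [-149.9   95.1  199.4] f [-0.  -0.4 -0.1]
[1.17000e-02 2.49817e+01] 24.38
```

View pics/c3.png

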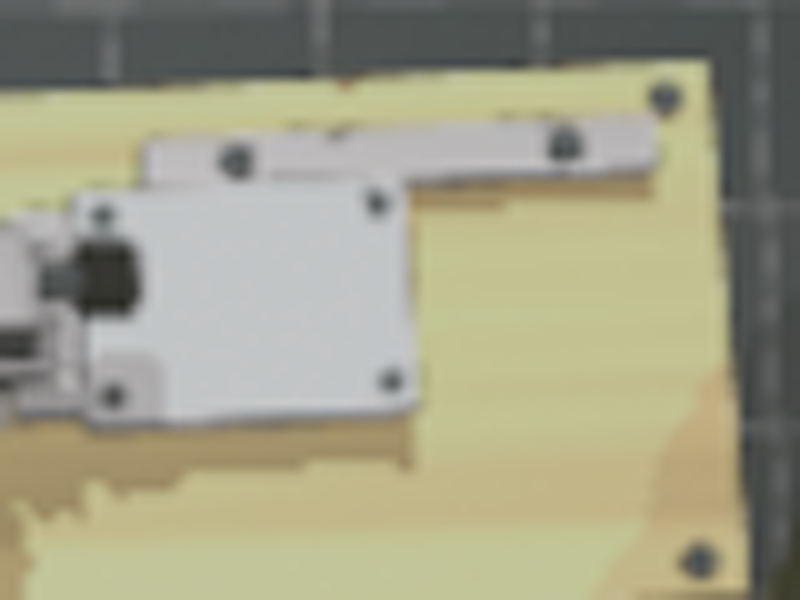

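```bash
python3 - <<'E'
from r import *
for k in(2,3):
    s=dict(np.load(f"top{k}.npz")); g=s["color"].astype(float)
    b=g[:,:,2]  # blue: box bright, plate weak
    e=[]
    for v in range(259,274):
        r=b[v,362:380]; j=np.argmin(np.diff(r)); d=-np.diff(r)[max(j-2,0):j+3]; e.append((362+np.arange(max(j-2,0),max(j-2,0)+len(d))@d/d.sum()+.5,v))
    f=np.array([inF([*p,0])[:2] for p in ray(s,e,.042)]); print(k,np.median(f[:,0]),np.polyfit(f[:,1],f[:,0],1).round(3))
E
```

```text
2 -83.2 [-6.4000e-02 -8.3072e+01]
3 -82.9 [  0.181 -82.768]
```

The box's end is at x≈−83 mm and its near edge at y≈24.5–25, so it is home in both directions. Next is the handle.

```bash
python3 - <<'E'
from r import *
rx=near(EY)
manip.reach(W(-35,0,215),rx); manip.move_straight(W(-30,0,139),velocity=.12); state("pre")
def P(th,rho=86,off=8):
    c,s=np.cos(th),np.sin(th); return W(34+rho*c-off*s-11, 0, 52+rho*s+off*c)
hit=False
for d in np.arange(100,14,-8):
    hit=manip.move_straight(P(np.radians(d)),velocity=.07,contact_N=20)
    if hit: break
print(d,hit); state("arc")
E
```

```text
pre t 20.1 F [-30.3  -0.3 139.6] f [-0.7 -0.5  1. ]
20 False
arc t 24.0 F [101.2   0.   88.9] f [-1.5 -1.1  1.7]
```

```bash
python3 - <<'E'
from r import *
print(manip.move_straight(W(106,0,60),velocity=.02,contact_N=14)); state("home")
c=eyes.snapshot("scene")["color"][195:285,240:380,::-1]; cv2.imwrite("pics/c4.png",cv2.resize(c,None,fx=5.5,fy=5.5,interpolation=cv2.INTER_CUBIC))
E
```

```text
True
home t 25.0 F [104.5   0.   68.2] f [-3.  -0.6  9.3]
```

View pics/c4.png

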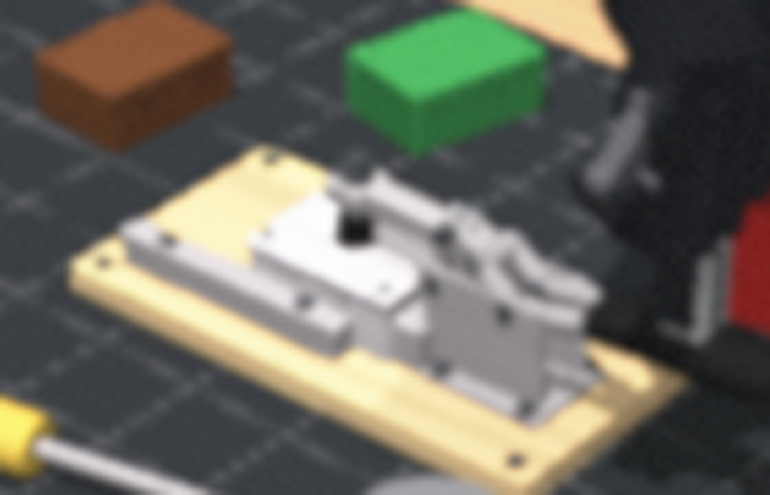

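The arm is level with its pad on the box (crop (355, 225)) and the handle is down at about 61 mm. I'll retract and check that it stays locked.

```bash
python3 - <<'E'
from r import *
manip.move_straight(W(104,0,150),velocity=.1); manip.reach(W(-150,95,220),near(EX)); manip.hold(.3); state("away")
s=eyes.snapshot("top"); P=cloud(s); 
pts=np.array([inF(p) for p in P[240:300,280:400].reshape(-1,3)])
q=pts[(abs(pts[:,1])<8)&(pts[:,0]>100)&(pts[:,0]<140)&(pts[:,2]>30)]
print(np.median(q,0),len(q))
c=s["color"][225:315,270:410,::-1]; a=cv2.resize(c,(700,300),interpolation=cv2.INTER_CUBIC)
c=eyes.snapshot("scene")["color"][205:285,240:380,::-1]; b=cv2.resize(c,(700,300),interpolation=cv2.INTER_CUBIC)
cv2.imwrite("pics/c5.png",np.vstack([a,b]))
E
```

```text
away t 27.4 F [-149.5   94.7  219.8] f [-1.1 -0.7 -0.3]
[102.6    0.3   69.55] 22
```

View pics/c5.png

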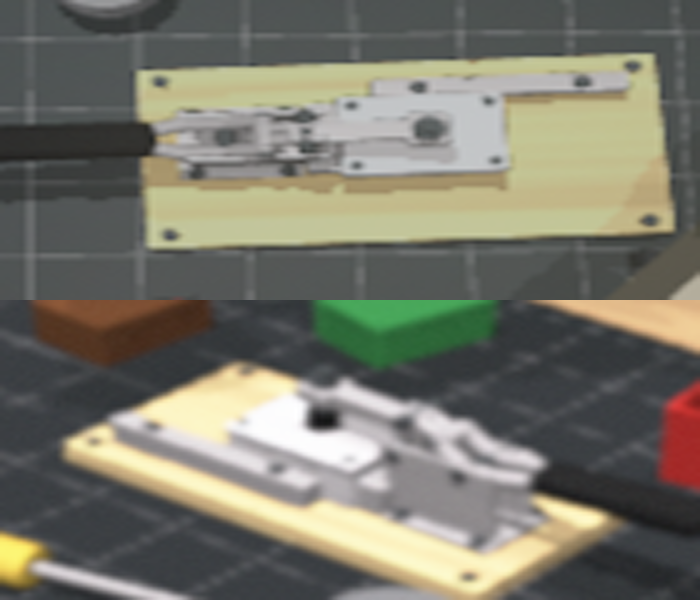

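The handle stayed level with its top at about 69 mm, the pad is on the box, and the box is against both stops.

```bash
python3 -c "
from workcell import manip
print(manip.sign_off())"
```

```text
the job is handed in; nothing more can be done
None
```

The box is against the end stop and side fence to within about 1 mm by camera, the clamp handle is fully home and stayed down after I let go, and the job was handed in at about 28 s; no verdict came back, and pad force and handle angle were judged only from the pictures and the handle height.

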